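# Shut the keeper bar and hold the fan dial at its third click

### The arm

A 6-joint arm with a two-finger parallel gripper is mounted at the origin on the work surface. World frame = base frame: x ahead of the robot, y to its left, z up, the work surface at z = 0. Lengths are in m, angles in rad, forces in N, time in s.
With the tool pointing down it reaches from about 0.375 to 0.975 m from the base axis. Payload 3.8 kg.
Tool frame: the origin (TCP) lies midway between the tips of the shut fingers; the grasp point (between the pads) lies 19 mm behind it; x points along the fingers, y is the direction in which the jaws open and shut, and the axes are right-handed (so a half turn about x gives the same grasp; the last joint's range is limited). The gripper opens to 88 mm and grips with 3 to 60 N. Pads are 18 mm wide; open, the fingers measure 123 mm over their backs; the gripper's body (75 mm by 187 mm) begins 45 mm behind the grasp point.
Start: joints at [-0.037, 0.264, 1.604, -0, 1.274, -0.037], TCP at [0.675, -0, 0.239] pointing down, gripper open.
Joint ranges: [-2.63, 2.63], [-0.94, 2.18], [0.31, 2.57], [-1.31, 4.45], [0, 2.66], [-2.55, 2.55]. Speed limits (rad/s): [2.57, 2.57, 3.14, 3.14, 3.14, 3.14].

### API

Orientations are given as a rotation vector (axis times angle).
In Python, from cell import manip, inverse_kinematics, cams, order gives the robot as it stands. Calls block until the motion is done:
- manip.move_pose(position, orientation): joint-space move of the TCP to a pose.
- manip.move_linear(position, rate=0.15, rot=None): straight line of the TCP; rot=None keeps the orientation; rate is the mean speed in m/s.
- manip.set_joints(angles): joint-space move.
- manip.set_gripper(opening, force=None): finger opening in m; force is the grip in N (None keeps the last); returns when the fingers have stopped.
- manip.dwell(seconds).
- inverse_kinematics(position, orientation): joint angles nearest the present ones, or None.
- manip.state(): the state.
- cams.capture(name): name is "scene" or "side" or "wrist"; returns a dict with "image" (400x640x3 uint8, blue, green, red), "z_map" (400x640 float32, m along the optical axis (not along the pixel's ray), 0 where there is no reading), "intrinsics" (3x3 intrinsics, pixels), "position" and "orientation" of the camera in the world; the wrist camera has in their place "T_tool_cam" (4x4, takes a point from camera to tool coordinates, whose origin is the TCP and whose axes are the tool frame's). Camera axes: x right, y down, z forward; pixel columns grow to the right and rows downward; lengths in m; the calibration is good to about 2 mm. The wrist camera is an equidistant fisheye: a pixel r from the principal point sees the ray r / f radians off the axis. A picture is of the moment at which its call begins: read the wrist's pose just before it.
A pose or a line that the arm cannot do raises manip.IKError and nothing moves.
- order.close_job(): hands the job in, once; it reports no verdict.
The state is a dict: "clock": time; "joint_pos": joint angles; "joint_velocities": joint speeds; "tau": joint torques, N m; "tool_pos": TCP position; "tcp_rot": TCP orientation; "contact_force": force on the tool from outside, world axes, zero at the start; "moment": the same for the moment, N m; "gripper_width": finger opening in m.
Only numpy, scipy, OpenCV 4.12 (cv2) and the standard library are available. Lean on these libraries where they do the work, as an engineer would, in place of code of your own. Each camera call takes 0.05 s, during which the arm holds its last target. There are 200 camera calls.

### The job

The washed nursery tools in the organiser are to be blown dry. First swing the organiser's keeper bar fully shut until it clicks into its catch, so that nothing blows out; then press the thumb bar of the fan box's spring-return dial down past its first two clicks to the third click and keep holding it there with the fingers: the program finishes while still holding it. Leave the jar, the block and the tools in the organiser where they are.

Things in the scene. Friction and masses are not known exactly. Their poses are not given: they have to be found in the camera images.
- shelf: Narrow grey-painted pine shelf, 170 x 460 mm, its top 70 mm above the work surface, on two end boards. Origin under its centre on the work surface; x across the shelf (away from the robot), y along it. Fixed; the organiser and the fan box are clamped to its far (+x) edge, side by side, either of them on the left; both have the shelf's yaw.
- organiser: White open plastic tray, 140 (x) x 124 (y) x 50 mm high, three compartments side by side holding the file, bulb and comb. Fixed. Origin at the centre of its underside, on the shelf top. A hinge block stands at its -y side, a catch block at its +y side (reaching y = +82 mm, its upright stop 70 mm above the shelf top).
- keeper (a joint): Hinge angle (rad) of the aluminium keeper bar, which swings level about a vertical axis over the organiser. 0 = shut (bar along the organiser's +y, against the stop of the catch); positive = open, up to 1.2, swung towards the organiser's -x. It stays where it is left. The sprung catch resists with about 2 N at the handle from 0.10 to 0.055 rad, then snaps the bar on to 0 and keeps it there; fully shut is below 0.03.
- keeper_hinge (a point): Point on the vertical hinge axis at half the bar's thickness. Fixed to the organiser and has its axes.
- keeper_post (a point): Middle of the bar's upright round handle post: 14 mm diameter, 48 mm tall above the bar; this point is half-way up it, 24 mm above the bar's top face, and 115 mm from the hinge axis. The bar is 13 mm wide, 9 mm thick, 155 mm long from the hinge axis. The point's y axis points along the bar away from the hinge.
- fanbox: White plastic fan box, 60 (x) x 100 (y) x 120 mm high, with a dial on its far (+x) face. Fixed. Origin at the centre of its underside, on the shelf top.
- dial (a joint): Angle (rad) by which the dial is pressed round: 0 = released, grows as the thumb bar goes down. Clicks (detents) at 0.3, 0.6 and 0.9 = the third; hard stop at 1.2. A spring always returns it to 0 when let go: about 5 N at the thumb bar at the start, about 7 to 9 N at the third click, with the clicks 2 to 3 N more or less on the way.
- dial_bar (a point): Centre of the dial's thumb bar: a round bar 18 mm in diameter and 37 mm long, level, along the fan box's x, standing out from the box face at the +y side of the dial on a crank of 60 mm radius. It is pressed straight down on its top. This point is 32 mm out from the box's +x face. Released, the crank points 0.5 rad above the box's +y direction; at the third click 0.4 rad below it.
- dial_pivot (a point): Point on the dial's axis (level, along the fan box's x), 32 mm out from the box's face and 75 mm above the shelf top. Fixed to the fan box and has its axes.
- dial_third (a point): Where the centre of the thumb bar lies when the dial is at its third click (the longest of the three ribs on the box face marks it). Fixed to the fan box.
- jar_mid (a point): Middle of a closed white ceramic jar, 72 mm in diameter, 89 mm tall with its lid knob, standing on the work surface. Leave it alone.
- block_mid (a point): Centre of a wooden block, 45 mm cube, on the work surface. Leave it alone.
- file_mid (a point): Middle of a steel nail file, 110 x 14 x 6 mm, lying in the organiser. Leave it.
- bulb_mid (a point): Near the middle of a silicone nasal bulb, 33 mm in diameter, 78 mm long, lying in the organiser. Leave it.
- comb_mid (a point): Middle of a green plastic comb, 110 x 25 x 4 mm, lying in the organiser. Leave it.

How it is judged:
On the way, in this order (a step that is already met when the one before it is completed fails the run):
1. the keeper bar is shut in its catch while the dial is still released (value of joint keeper below 0.03 rad and value of joint dial below 0.15 rad), for 0.2 s.
2. the dial is pressed to its third click and held there (value of joint dial between 0.8 and 1 rad and value of joint keeper below 0.03 rad), for 0.3 s.
At the end, for the whole second after the job is handed in: Through the last second the keeper bar is shut (below 0.03 rad), the dial stands at its third click (0.9 +/- 0.1 rad) pressed by the fingers with more than 1.5 N, with neither block nor jar wedged on it, and the jar, block, file, bulb and comb are within 30 mm of where they started (all of step 2 and contact force between the fingers and dial above 1.5 N and contact force between each of block, jar and dial below 0.1 N and distance of each of jar_mid, block_mid, file_mid, bulb_mid, comb_mid from where it was at the start of the episode below 0.03 m); the arm keeps its last pose, push and grip.
It fails at once if the jar is knocked over or moved (distance of jar_mid from where it was at the start of the episode above 0.03 m or angle between jar_mid's own z axis and vertical above 0.3 rad).
It fails at once if the block is moved (distance of block_mid from where it was at the start of the episode above 0.03 m).
It fails at once if a tool is moved out of its place in the organiser (distance of any of file_mid, bulb_mid, comb_mid from where it was at the start of the episode above 0.03 m).
It also fails if it takes over 48 s, if anything falls off the work surface, if the arm or the gripper's body presses on something with over 40 N, if the wrist force passes 120 N, or if a joint passes its speed limit or range.

## Working session

There is one attempt and no reset: what is moved stays moved. The work goes in short steps, each a Python script; the robot and the scene stay as the last script left them, time stands still between calls to the robot, and variables do not carry over. Pictures are saved under pics/ and viewed, about 8 in all and at most 12, crops included, and the job is handed in when it is done.

```bash
ls; mkdir -p pics
cat > h.py <<'E'
import numpy as np, cv2
from scipy.spatial.transform import Rotation as R
from cell import manip, inverse_kinematics, cams, order
def cloud(c):
    K=np.array(c["intrinsics"]);z=c["z_map"];v,u=np.indices(z.shape)
    p=np.stack([(u-K[0,2])/K[0,0]*z,(v-K[1,2])/K[1,1]*z,z],-1)
    o=np.array(c["orientation"]); Rm=o if o.shape==(3,3) else R.from_rotvec(o).as_matrix()
    w=p@Rm.T+np.array(c["position"]); w[z==0]=np.nan
    return w
E
python3 - <<'E'
from h import *
for n in("scene","side"):
    c=cams.capture(n); cv2.imwrite(f"pics/{n}0.png",c["image"]); np.savez(f"{n}0.npz",w=cloud(c),im=c["image"])
    print(n,c["position"],c["orientation"],c["intrinsics"])
print(manip.state())
E
```

```text
pics
scene [1.13687268 0.01364779 0.85391136] [-1.80850892 -1.84353028  0.6560738 ] [[366.53619755   0.         313.86603728]
 [  0.         366.53619755 197.95964559]
 [  0.           0.           1.        ]]
side [0.46385575 0.88528733 0.96427866] [-0.13803065  2.85307336 -1.21837048] [[446.63284259   0.         321.96765668]
 [  0.         446.63284259 198.6297661 ]
 [  0.           0.           1.        ]]
{'clock': 0.1, 'joint_pos': array([-3.69023573e-02,  2.64658600e-01,  1.60519407e+00, -1.87105929e-05,
        1.27370710e+00, -3.68891306e-02]), 'joint_velocities': array([ 0.00063409, -0.00260868, -0.00184759, -0.00084132,  0.00011844,
        0.00045509]), 'tau': array([ 2.09863060e-04, -5.03614998e+01, -3.58072400e+01,  7.29403482e-02,
        2.32994242e-02, -8.27531630e-05]), 'tool_pos': array([6.74375815e-01, 1.35119475e-05, 2.37548878e-01]), 'tcp_rot': array([ 1.20831517,  1.21068416, -1.21062737]), 'contact_force': array([ 0.14140312, -0.66198109,  0.11818892]), 'moment': array([ 0.0147945 ,  0.0393987 , -0.00217201]), 'gripper_width': 0.08792485650544005}
```

View pics/scene0.png

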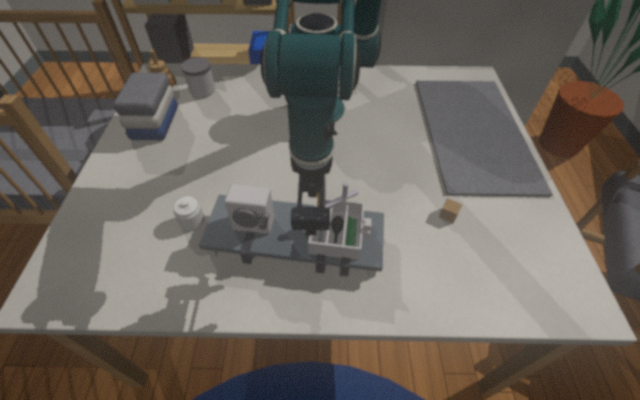

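View pics/side0.png

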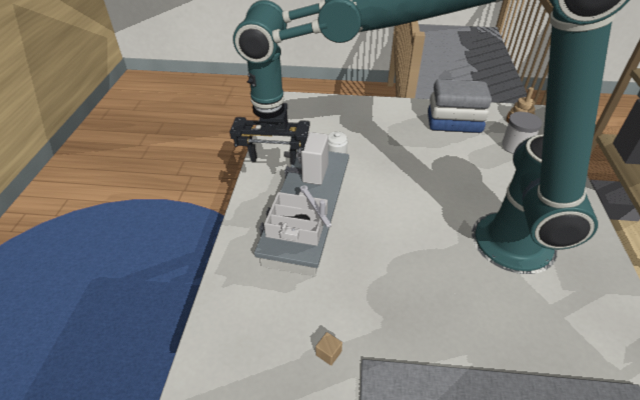

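Run:
```python
from h import *
st=manip.state(); 
manip.move_pose([0.45,0.0,0.42],st["tcp_rot"])
ims=[]
for n,(x0,y0,x1,y1) in {"scene":(165,150,405,290),"side":(240,110,370,290)}.items():
    c=cams.capture(n); np.savez(f"{n}1.npz",w=cloud(c),im=c["image"],z=c["z_map"])
    cr=c["image"][y0:y1,x0:x1]; s=min(780/cr.shape[1],580/cr.shape[0]); cv2.imwrite(f"pics/{n}1.png",cv2.resize(cr,None,fx=s,fy=s,interpolation=cv2.INTER_CUBIC)); print(n,s)
w=np.concatenate([np.load(f"{n}1.npz")["w"].reshape(-1,3) for n in("scene","side")])
w=w[np.isfinite(w).all(1)]
w=w[(w[:,0]>.45)&(w[:,0]<1.1)&(abs(w[:,1])<.45)]
s=w[(abs(w[:,2]-.07)<.006)]
print("shelf",len(s),cv2.minAreaRect(s[:,:2].astype(np.float32)), np.median(s[:,2]))
f=w[(abs(w[:,2]-.19)<.006)]
print("fan top",len(f),cv2.minAreaRect(f[:,:2].astype(np.float32)),np.median(f[:,2]))
for lo in(.09,.105,.115,.125,.135,.145,.155,.165,.175):
    q=w[(w[:,2]>lo)&(w[:,2]<lo+.01)]; print(lo,len(q),q.min(0).round(3),q.max(0).round(3))
```

```text
scene 3.25
side 3.2222222222222223
shelf 9631 ((0.5956066250801086, -0.0988348126411438), (0.5699950456619263, 0.18333858251571655), 83.28628540039062) 0.07061314348388192
fan top 1289 ((0.6050145626068115, -0.05760909616947174), (0.12367086112499237, 0.29406777024269104), 2.3325917720794678) 0.1899201595240072
0.09 902 [ 0.527 -0.345  0.09 ] [0.687 0.145 0.1  ]
0.105 1103 [ 0.535 -0.204  0.105] [0.688 0.148 0.115]
0.115 1097 [ 0.532 -0.204  0.115] [0.687 0.147 0.125]
0.125 580 [ 0.516 -0.205  0.125] [0.649 0.143 0.135]
0.135 399 [ 0.516 -0.205  0.135] [0.635 0.142 0.145]
0.145 188 [ 0.535 -0.208  0.145] [0.632 0.089 0.155]
0.155 255 [ 0.534 -0.206  0.155] [0.635 0.089 0.165]
0.165 365 [ 0.535 -0.205  0.165] [0.669 0.09  0.175]
0.175 514 [ 0.533 -0.205  0.175] [0.67  0.09  0.185]
```

View pics/scene1.png

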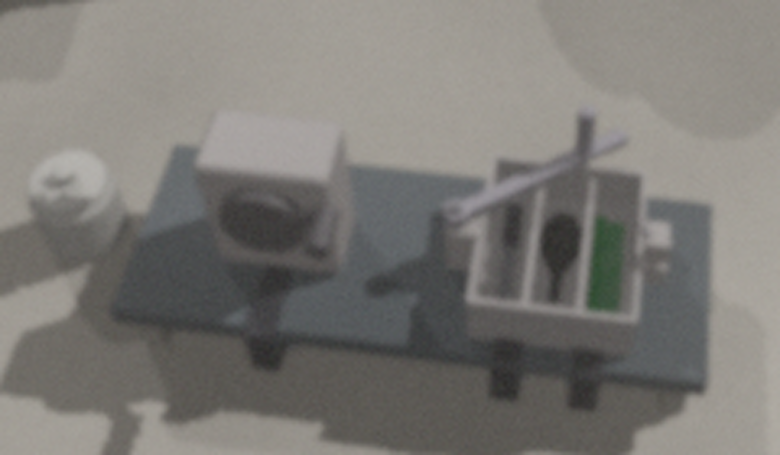

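View pics/side1.png

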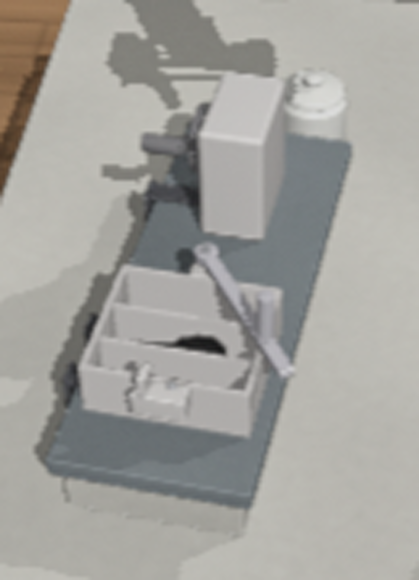

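Run:
```python
from h import *
for n in("scene","side"):
    d=np.load(f"{n}1.npz"); w=d["w"]; 
    def cc(name,mask,mn=15):
        k,l=cv2.connectedComponents(np.nan_to_num(mask).astype(np.uint8))
        for i in range(1,k):
            p=w[l==i]
            if len(p)>=mn:
                v,u=np.argwhere(l==i).mean(0); r=cv2.minAreaRect(p[:,:2].astype(np.float32))
                print(n,name,len(p),"uv",int(u),int(v),"c",np.round(r[0],4),"sz",np.round(r[1],3),"a",round(r[2],2),"z",np.median(p[:,2]).round(4))
    reg=(w[...,0]>.5)&(w[...,0]<.8)&(w[...,1]>-.4)&(w[...,1]<.3)
    hsv=cv2.cvtColor(d["im"],cv2.COLOR_BGR2HSV)
    cc("shelf",reg&(abs(w[...,2]-.07)<.006)&(hsv[...,1]>25),200)
    cc("fantop",reg&(abs(w[...,2]-.19)<.005),60)
    cc("tray",reg&(w[...,2]>.09)&(w[...,2]<.124)&(w[...,1]>-.05),40)
    cc("trayrim",reg&(w[...,2]>.114)&(w[...,2]<.124)&(w[...,1]>-.05),40)
    cc("bar",reg&(w[...,2]>.126)&(w[...,2]<.146)&(w[...,1]>-.05))
    cc("post",reg&(w[...,2]>.15)&(w[...,1]>-.05),8)
    cc("dial",(w[...,0]>.62)&(w[...,2]>.10)&(w[...,1]<-.03)&(w[...,2]<.185),8)
```

```text
scene fantop 811 uv 247 194 c [ 0.5827 -0.1533] sz [0.099 0.062] a 82.87 z 0.1899
scene tray 98 uv 320 200 c [0.5427 0.0198] sz [0.026 0.053] a 33.59 z 0.1165
scene tray 1375 uv 337 229 c [0.6089 0.0586] sz [0.17  0.143] a 83.72 z 0.1109
scene trayrim 58 uv 321 199 c [0.5427 0.0198] sz [0.026 0.053] a 33.59 z 0.12
scene trayrim 481 uv 340 228 c [0.6087 0.0587] sz [0.17  0.143] a 83.73 z 0.1198
scene bar 347 uv 327 204 c [0.5608 0.0432] sz [0.02  0.163] a 32.69 z 0.1339
scene bar 44 uv 366 225 c [0.6308 0.1312] sz [0.019 0.007] a 82.23 z 0.1374
scene post 1324 uv 312 60 c [5.238e-01 5.000e-04] sz [0.069 0.045] a 87.55 z 0.5103
scene post 65 uv 344 187 c [0.5398 0.0801] sz [0.014 0.014] a 79.05 z 0.1717
scene dial 518 uv 250 218 c [ 0.632  -0.1389] sz [0.098 0.037] a 59.53 z 0.1628
side fantop 427 uv 314 143 c [ 0.585  -0.1516] sz [0.102 0.06 ] a 82.83 z 0.1901
side tray 1674 uv 292 217 c [0.612  0.0655] sz [0.161 0.142] a 83.44 z 0.1073
side tray 57 uv 320 201 c [0.5492 0.0117] sz [0.02 0.04] a 60.21 z 0.1152
side trayrim 417 uv 289 218 c [0.6117 0.0654] sz [0.161 0.14 ] a 84.27 z 0.1194
side bar 255 uv 314 205 c [0.565  0.0473] sz [0.02  0.165] a 30.12 z 0.1342
side bar 29 uv 283 226 c [0.6317 0.1329] sz [0.021 0.007] a 83.15 z 0.139
side post 738 uv 334 71 c [0.5228 0.0031] sz [0.045 0.071] a 0.02 z 0.5126
side post 67 uv 321 205 c [0.5419 0.0839] sz [0.013 0.014] a 57.74 z 0.1716
side dial 14 uv 2 1 c [ 2.3276 -1.3113] sz [0.017 0.052] a 23.93 z 0.1061
side dial 154 uv 294 153 c [ 0.6341 -0.125 ] sz [0.081 0.036] a 52.22 z 0.1758
```

```bash
cat >> h.py <<'E'
yaw=-0.122
ex=np.array([np.cos(yaw),np.sin(yaw),0]); ey=np.array([-np.sin(yaw),np.cos(yaw),0]); ez=np.array([0,0,1.])
def ori(s): return R.from_matrix(np.stack([-ez,s*ey,s*ex],1)).as_rotvec()
H=np.array([.6035,-.018,0])
def post(t): return H+.115*(np.cos(t)*ey-np.sin(t)*ex)
P=np.array([.584,-.1525,0])+.062*ex+.145*ez
E
python3 - <<'E'
from h import *
print("post est",post(.67))
for s in(1,-1): print(s,inverse_kinematics(post(.67)-.04*ex+.26*ez,ori(s)),inverse_kinematics(P+.012*ex+.06*ey+.0*ez,ori(s)))
E
```

```text
post est [0.54358717 0.08016034 0.        ]
1 [ 1.18424148e-01 -6.24874086e-02  1.92195420e+00 -4.44089210e-16
  1.28212587e+00 -1.33037218e+00] [-1.89215233e-01  3.27487435e-01  1.70073935e+00 -4.44089210e-16
  1.11336587e+00 -1.63801156e+00]
-1 [ 1.18424148e-01 -6.24874086e-02  1.92195420e+00 -4.44089210e-16
  1.28212587e+00  1.81122048e+00] [-1.89215233e-01  3.27487435e-01  1.70073935e+00 -4.44089210e-16
  1.11336587e+00  1.50358109e+00]
```

Run:
```python
from h import *
manip.set_gripper(0.0,20)
o=ori(1)
tc=lambda t,off,z: post(t)-off*ex+z*ez
manip.move_pose(tc(.67,.045,.26),o)
manip.move_linear(tc(.67,.045,.151))
f0=manip.state()["contact_force"]
for t,off in[(.67,.016),(.5,.016),(.35,.016),(.22,.016),(.14,.016),(.1,.016),(.06,.016),(.03,.016),(0,.016),(-.02,.016)]:
    manip.move_linear(tc(t,off,.151),rate=.06)
    s=manip.state(); f=s["contact_force"]-f0; print(t,f.round(1),"fx",(f@ex).round(2),(s["tool_pos"]-tc(t,off,.151)).round(4))
    if f@ex<-15: break
c=cams.capture("side"); np.savez("side2.npz",w=cloud(c)); cv2.imwrite("pics/side2.png",cv2.resize(c["image"][110:290,240:370],None,fx=3,fy=3))
print(manip.state()["clock"],manip.state()["gripper_width"])
```

```text
0.67 [-0.6  0.4 -1. ] fx -0.67 [ 0.0001 -0.0001 -0.0002]
0.5 [-0.8 -0.1 -0.7] fx -0.78 [ 0.0003  0.0002 -0.    ]
0.35 [-0.8  0.8 -0.9] fx -0.89 [0.0004 0.0001 0.    ]
0.22 [ 0.5  0.1 -0.2] fx 0.51 [ 0.0004 -0.      0.    ]
0.14 [ 0.3  0.1 -1. ] fx 0.26 [ 0.0004 -0.      0.    ]
0.1 [-0.1  0.4 -0.4] fx -0.17 [ 0.0005 -0.      0.0001]
0.06 [-0.5 -0.1 -1.4] fx -0.49 [ 0.0005 -0.      0.0001]
0.03 [-2.   1.1  0.5] fx -2.13 [-0.0001 -0.     -0.0002]
0 [-11.4   2.1   6.2] fx -11.56 [-0.0033  0.0003 -0.0004]
-0.02 [-18.2   1.4   9.1] fx -18.2 [-0.0054  0.0006 -0.0005]
8.2 0.00041120585401262526
```

View pics/side2.png

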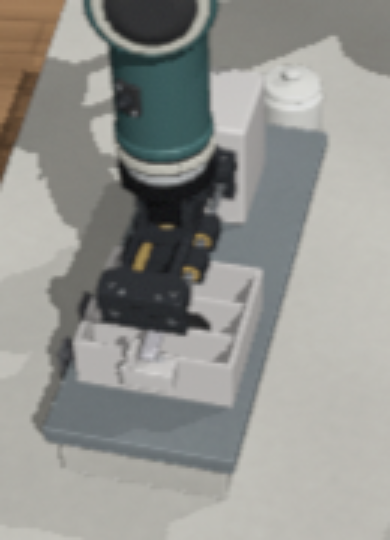

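Run:
```python
from h import *
p=manip.state()["tool_pos"]
manip.move_linear(p-.03*ex,rate=.1); manip.move_linear(p-.03*ex+.13*ez,rate=.25)
manip.move_pose(P+.0435*ex-.032*ex+.062*ey+.12*ez,ori(1))   # above thumb bar, z .265
for n in("scene","side"):
    c=cams.capture(n); w=cloud(c); np.savez(f"{n}3.npz",w=w)
    a,b,e,f=(165,150,405,290) if n=="scene" else (240,110,370,290)
    cv2.imwrite(f"pics/{n}3.png",cv2.resize(c["image"][b:f,a:e],None,fx=3.2,fy=3.2,interpolation=cv2.INTER_CUBIC))
    m=(w[...,2]>.128)&(w[...,2]<.1375)&(w[...,1]>-.04)&(w[...,1]<.16)&(w[...,0]>.5)&(w[...,0]<.72)
    q=w[m][:,:2].astype(np.float32); print(n,len(q),cv2.minAreaRect(q)); 
    m=(w[...,2]>.15)&(w[...,2]<.185)&(w[...,1]>.06)&(w[...,1]<.16)&(w[...,0]>.5)&(w[...,0]<.72)
    q=w[m]; print("post",len(q),np.median(q,0)); vx=np.median(q,0)[:2]-H[:2]; print("theta",-np.arctan2(vx@ex[:2],vx@ey[:2]))
s=manip.state();print(s["clock"],s["tool_pos"])
```

```text
scene 363 ((0.6110796332359314, 0.057757556438446045), (0.17062506079673767, 0.023409798741340637), 80.31806182861328)
post 68 [0.61753914 0.09605905 0.1730399 ]
theta -0.000470578221089498
side 220 ((0.6120521426200867, 0.06008364260196686), (0.17363758385181427, 0.021959811449050903), 81.03192138671875)
post 64 [0.61453635 0.1016019  0.17127538]
theta 0.02998484018149461
10.3667 [ 0.66413481 -0.09808852  0.26500551]
```

View pics/side3.png

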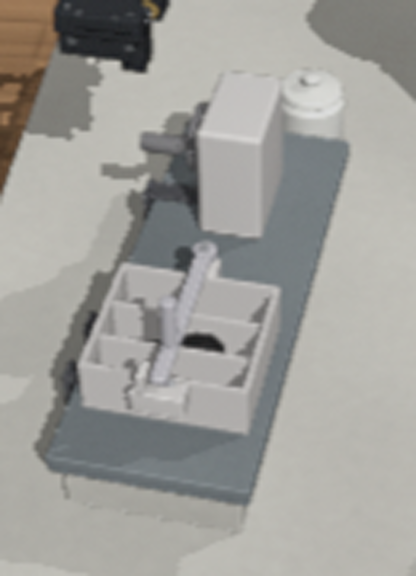

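View pics/scene3.png

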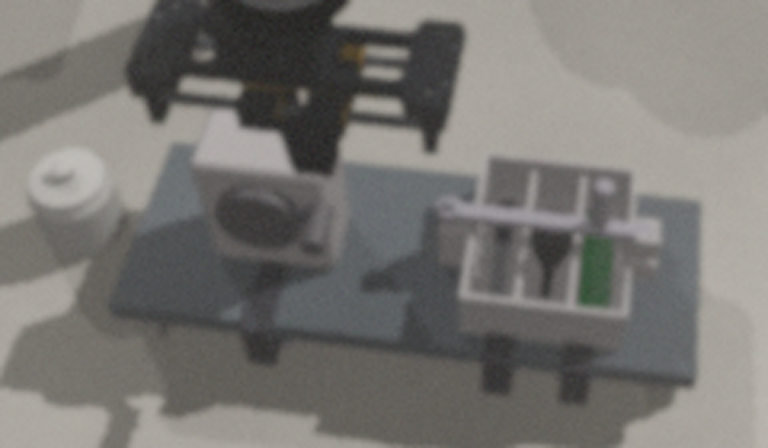

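```bash
cat >> h.py <<'E'
def dial(w,zmax=.195):
    d=w-P; q=np.stack([d@ex,d@ey,d[...,2]],-1); 
    return q[(q[...,0]>-.012)&(q[...,0]<.03)&(abs(q[...,1])<.09)&(abs(q[...,2])<.055)&(q[...,2]<zmax-.145)]
E
python3 - <<'E'
from h import *
for f in("scene3","side3"):
    q=dial(np.load(f+".npz")["w"]); print(f,len(q)); b=q[(q[:,1]>.035)]
    print(b[np.argsort(b[:,0])].round(3)[::max(1,len(b)//25)], b.max(0))
    o=q[q[:,1]<.035]; print("other",len(o),o.max(0) if len(o) else "")
E
```

```text
scene3 101
[[-0.012  0.06   0.032]
 [-0.01   0.058  0.034]
 [-0.01   0.054  0.037]
 [-0.007  0.052  0.037]
 [-0.006  0.059  0.032]
 [-0.004  0.057  0.034]
 [-0.003  0.046  0.036]
 [-0.003  0.051  0.038]
 [-0.001  0.051  0.037]
 [ 0.002  0.056  0.034]
 [ 0.003  0.045  0.038]
 [ 0.004  0.043  0.031]
 [ 0.005  0.059  0.032]
 [ 0.007  0.055  0.037]
 [ 0.008  0.044  0.033]
 [ 0.009  0.047  0.035]
 [ 0.011  0.054  0.039]
 [ 0.012  0.042  0.031]
 [ 0.013  0.042  0.027]
 [ 0.014  0.048  0.037]
 [ 0.015  0.049  0.023]
 [ 0.015  0.059  0.034]
 [ 0.015  0.055  0.037]
 [ 0.016  0.057  0.03 ]
 [ 0.016  0.054  0.026]
 [ 0.017  0.057  0.028]] [0.01678869 0.05996043 0.04012712]
other 0 
side3 63
[[-0.012  0.054  0.038]
 [-0.01   0.061  0.029]
 [-0.01   0.059  0.038]
 [-0.01   0.047  0.036]
 [-0.008  0.049  0.037]
 [-0.007  0.059  0.027]
 [-0.006  0.056  0.028]
 [-0.004  0.048  0.036]
 [-0.004  0.058  0.036]
 [-0.004  0.059  0.026]
 [-0.002  0.05   0.037]
 [-0.002  0.061  0.027]
 [-0.001  0.059  0.033]
 [ 0.     0.052  0.038]
 [ 0.001  0.06   0.037]
 [ 0.002  0.057  0.038]
 [ 0.003  0.057  0.023]
 [ 0.005  0.06   0.029]
 [ 0.005  0.059  0.025]
 [ 0.005  0.046  0.036]
 [ 0.007  0.049  0.039]
 [ 0.007  0.06   0.032]
 [ 0.009  0.054  0.038]
 [ 0.01   0.06   0.031]
 [ 0.011  0.059  0.027]
 [ 0.011  0.055  0.038]
 [ 0.012  0.051  0.039]
 [ 0.014  0.059  0.027]
 [ 0.015  0.052  0.035]
 [ 0.016  0.05   0.038]
 [ 0.017  0.06   0.027]
 [ 0.018  0.054  0.037]] [0.01755103 0.06233287 0.039759  ]
other 0
```

Run:
```python
from h import *
tc=lambda z: P+.0115*ex+.058*ey+(z-.145)*ez
manip.move_linear(tc(.20),rate=.1)
f0=manip.state()["contact_force"]
cmd=.19
while cmd>.120:
    manip.move_linear(tc(cmd),rate=.04); s=manip.state(); f=s["contact_force"]-f0; z=s["tool_pos"][2]
    print(round(cmd,4),round(z,4),f.round(1),"dial",round(.5-np.arcsin(np.clip((z-.009-.145)/.06,-1,1)),3))
    if z<.1318 or f[2]>25: break
    cmd-=.003 if z>.137 else .001
manip.dwell(.3); s=manip.state(); print(s["clock"],s["tool_pos"],tc(cmd),s["contact_force"]-f0)
ims=[]
for n in("scene","side"):
    c=cams.capture(n); w=cloud(c); q=dial(w); print(n,len(q))
    b=q[(q[:,0]>-.01)&(q[:,2]<.02)]; print(len(b),b.min(0) if len(b) else '',b.max(0) if len(b) else '',np.median(b,0) if len(b) else '')
    a,e=(215,190) if n=="scene" else (265,120)
    ims.append(cv2.resize(c["image"][e:e+75,a:a+75],(390,390),interpolation=cv2.INTER_CUBIC))
cv2.imwrite("pics/p4.png",np.hstack(ims))
```

```text
0.19 0.1896 [ 0.3 -0.2  0.8] dial -0.136
0.187 0.1868 [-0.1 -0.1  0.2] dial -0.078
0.184 0.1837 [ 0.4 -0.2  0. ] dial -0.017
0.181 0.1824 [-1.5  1.6  5.4] dial 0.008
0.178 0.1802 [-1.4  4.6  7.5] dial 0.048
0.175 0.1775 [-0.2  5.4  6.2] dial 0.098
0.172 0.1739 [0.6 2.9 4.5] dial 0.162
0.169 0.1696 [1.2 2.7 2.4] dial 0.237
0.166 0.1665 [1.9 3.8 4.3] dial 0.29
0.163 0.1641 [0.  5.6 7.1] dial 0.33
0.16 0.161 [0.3 4.2 5.9] dial 0.384
0.157 0.1574 [0.9 3.1 4.6] dial 0.443
0.154 0.1538 [1.2 1.9 2.5] dial 0.504
0.151 0.1505 [0.5 1.  1.5] dial 0.559
0.148 0.1482 [-1.   1.3  5. ] dial 0.597
0.145 0.1456 [-0.8  2.4  6.1] dial 0.641
0.142 0.1425 [-1.3  2.8  6.8] dial 0.692
0.139 0.1394 [-1.1  2.2  5.9] dial 0.745
0.136 0.1361 [-0.4 -0.2  5.7] dial 0.803
0.135 0.1354 [-1.7  0.5  6.3] dial 0.816
0.134 0.1345 [-0.9 -0.9  6.6] dial 0.832
0.133 0.1336 [-2.8 -1.5  7.8] dial 0.846
0.132 0.1326 [-2.4 -1.9  7.2] dial 0.864
0.131 0.1317 [-1.  -1.6  7.4] dial 0.881
17.6167 [ 0.66357996 -0.10549257  0.13160993] [ 0.66401215 -0.10387587  0.131     ] [-2.76003787 -0.82214954  6.92178086]
scene 149
115 [ 0.00953404  0.04174355 -0.03025851] [0.02223336 0.07268857 0.01990316] [0.01931836 0.05564652 0.00268682]
side 58
52 [-0.00953738  0.04597958 -0.02993023] [0.01511063 0.06476892 0.01794534] [ 0.00218841  0.05881564 -0.0154027 ]
```

View pics/p4.png

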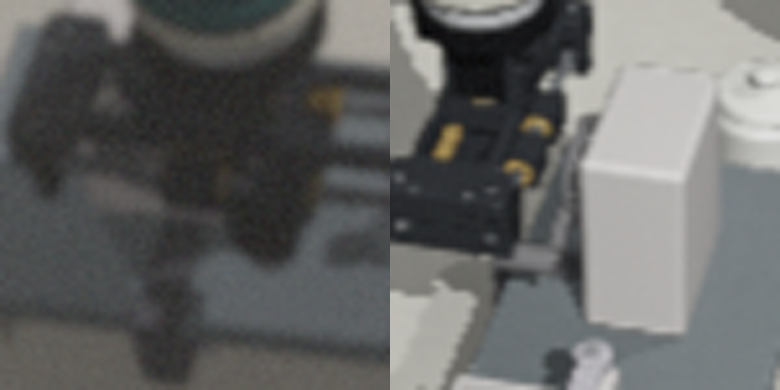

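Run:
```python
from h import *
manip.move_linear(P+.0115*ex+.058*ey+(.1302-.145)*ez,rate=.02); manip.dwell(.5)
s=manip.state(); z=s["tool_pos"][2]; print(s["clock"],z,.5-np.arcsin((z-.154)/.06),s["contact_force"])
c=cams.capture("side"); w=cloud(c)
m=(w[...,2]>.15)&(w[...,2]<.185)&(w[...,1]>.06)&(w[...,1]<.16)&(w[...,0]>.5)&(w[...,0]<.72)
print("post now",np.median(w[m],0)); order.close_job()
```

```text
18.4667 0.1311271663751108 0.8911089875402161 [-2.73243509 -1.80831235  8.57102598]
post now [0.61425898 0.10179985 0.17150534]
the job is handed in; nothing more can be done
```

The keeper bar is shut and the dial is held pressed at its third click. I handed the job in at about 18.5 s of the 48 s allowed, and the interface gave no verdict.

- **Keeper:** I pushed its handle post along the arc with the closed fingers until they pressed against the stop with about 18 N. After backing off, both cameras showed the bar lying in its catch, at about 0.00 rad (scene camera) and 0.03 rad (side camera). That spread is calibration noise around the 0.03 limit, so the cameras alone do not prove it is below it. The post had not moved when I checked again just before handing in.
- **Dial:** I pressed the thumb bar straight down with the closed fingers, and the force rose and fell as it passed the first two clicks. At hand-in the fingertip height put the dial at about 0.89 rad, and the fingers were pressing with about 8.5 N upward reaction.
- **Other objects:** I did not measure the jar, block and tools at the end. The arm stayed clear of them, and the pictures showed the jar and tools unmoved. The block was not in the later crops.

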